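Put the sanding drum away and snap the case shut

ROBOT

A 6-joint arm with a two-finger parallel gripper is mounted at the origin on the work surface. World frame = base frame: x ahead of the robot, y to its left, z up, the work surface at z = 0. Lengths are in mm, angles in rad, forces in N, time in s.
With the tool pointing down it reaches from about 350 to 800 mm from the base axis. Payload 7.3 kg.
Tool frame: the origin (TCP) lies at the very end of the fingers, on their centre line; the grasp point (between the pads) lies 19 mm behind it (grasp_offset is the distance from the TCP to the grasp point, in mm); z points along the fingers, y is the line along which they close (so a half turn about z gives the same grasp; the last joint's range is limited). The gripper opens to 85 mm and grips with 20 to 120 N. Pads are 22 mm wide; open, the fingers measure 114 mm over their backs; the gripper's body (76 mm by 85 mm) begins 54 mm behind the grasp point. The pads swing forward as they close: fully open they stand 13 mm farther back than shut.
Start: joints at [-1.441, 0.342, 1.524, -0, 1.275, -0.146], TCP at [142.988, -505.172, 231.322] pointing down, gripper open.
Joint ranges: [-2.53, 2.53], [-0.77, 2.02], [0.04, 2.7], [-1, 4.14], [0.28, 2.66], [-3.11, 3.11]. Speed limits (rad/s): [2.57, 2.57, 3.14, 3.14, 3.14, 3.14].

INTERFACE

Orientations are given as a unit quaternion [x, y, z, w].
In Python, from bench import read_state, snapshot, camera_model, sign_off, grasp_offset gives the robot as it stands.
- The arm moves only by the shell command python3 -m pendant 'ROWS' [FORCE]. ROWS is JSON, a list that holds one entry, the list of rows, each a list of 7 numbers: the turn, a rotation vector about the world's x, y, z in rad, then the shift along the world's x, y, z in m, then the opening, from 0 (shut) to 1 (fully open). A call has 1 to 12 rows; each row is the pose to reach, as a shift and turn from the pose commanded when the call began; what a row does not reach only later rows make up. A row lasts 1/8 s, in which the tool goes at most 62.5 mm and 10.7 degrees, less where a joint would pass 70% of its speed; a pose out of reach is approached as far as the arm can. A call with a gripper value outside its range is refused whole. The fingers move at their own pace and stop on an object; FORCE is the grip in N (left out, the last holds). Time passes only in rows, so rows that repeat a pose let the fingers close. It gives the time, the measured TCP pose, the force, the opening and the grip force at its end, in the units of the state.
- read_state(): the state, without advancing time (a new reading comes with each control period).
- snapshot(name): name is "scene" or "top" or "wrist"; returns (picture, depth): 400x640x3 uint8, red, green, blue; 400x640 float32, mm along the optical axis (not along the pixel's ray), 0 where there is no reading.
- camera_model(name): a dict with "mtx" (3x3 intrinsics, pixels), "extrinsics" (4x4, takes a point from world to camera coordinates). Camera axes: x right, y down, z forward; pixel columns grow to the right and rows downward; lengths in mm; the calibration is good to about 2 mm. A picture is of the moment at which its call begins: read the wrist's pose just before it. camera_model takes no time and is no camera call; for the wrist camera it gives the pose at the moment of the call.
- sign_off(): hands the job in; it is judged then, once.
The state is a dict: "time_s": time; "joint_positions": joint angles; "joint_vel": joint speeds; "joint_efforts": joint torques, N m; "tool_pos": TCP position; "eef_rot": TCP orientation; "contact_force": force on the tool from outside, world axes, zero at the start; "wrist_torque": the same for the moment, N m; "width": finger opening in mm; "grip_force": force on a finger pad.
Only numpy, scipy, OpenCV 4.12 (cv2) and the standard library are available. Lean on these libraries where they do the work, as an engineer would, in place of code of your own. Each camera call takes 0.05 s, during which the arm holds its last target. There are 200 camera calls.

TASK

Put the loose sanding drum into the open accessory bin at the back of the rotary-tool case, press the bin's cover down until it snaps shut, then close the case lid and press its front edge until the catch snaps and holds. Leave the other things on the bench where they are.

Things in the scene. Friction and masses are not known exactly. Their poses are not given: they have to be found in the camera images.
- tool_case: Black carrying case of a rotary tool, base 220 deep (x) x 280 wide (y) x 58 high; fixed. Origin: centre of its underside; +x from its front (catch, folded handle; it faces the robot's right) to its back (hinges). Inside: front bay with a fixed handpiece along y (top 52 above the bench), behind it the accessory bin (front wall 36, other walls 49 above the bench).
- bin_center (a point): Centre of the floor of the open accessory bin, 6 mm above the bench; axes as tool_case. Inside 75 (x) x 109 (y), 30 deep in front, 43 elsewhere; at the back of the case, 32 mm to +y of its middle. The raised lid overhangs it: the gripper must come in from the front, its body leaning towards the case's front (to the robot's right) by 30 to 50 degrees.
- bin_cover (a joint): White cover plate of the bin, 82 (x) x 107 (y) x 3 with a 5 x 40 finger tab in the middle of its free front edge, hinged at the back of the bin. Rad: 0 shut, about 0.9 at the start. A stiff hinge (0.6 N at the tab) holds it where it is left. Near 0.14 its nose meets a sprung roller; about 7 N down on the tab pushes it past, then it snaps to 0 and stays.
- cover_press (a point): Where to press the bin cover: top face at the front, 80 mm from its hinge line, 4 mm above it when shut; moves with the cover.
- cover_hinge (a point): Point on the bin cover's hinge line (along the case's y), 30 mm to +y of the case's middle, 49.5 mm above the bench, 86 mm behind the case's middle. Its z axis is the cover's outward normal, its -x axis runs along the cover to the free edge; turns with the cover.
- case_lid (a joint): Lid of the case: black frame, clear window, 222 long x 280 wide x 20 high, hinged along the back, snap tongue 44 wide hanging 18 mm below the rim in the middle of its front. Rad: 0 shut, about 1.1 at the start (stop 1.16). A stiff hinge (2 to 4 N at the front edge) holds it where it is left. Near 0.045 the tongue meets a sprung roller; about 11 N down at the front pushes it past and it snaps to 0.
- lid_press (a point): Where to press the case lid: top face of the frame at the middle of the front, 207 mm from the hinge line and 20 mm above it when shut; moves with the lid.
- lid_hinge (a point): Point on the lid's hinge line (along the case's y), at its middle, 58 mm above the bench, 110 mm behind the case's middle. Its z axis is the lid's outward normal, its -x axis runs along the lid to the front edge; turns with the lid.
- sanding_drum: Sanding drum standing on the bench: upright cylinder of diameter 30, 26 high, brown abrasive sleeve, black rubber end with a small steel nut (3 mm proud) on top; 20 to 45 g. Origin: centre of its underside, z along its axis.
- felt_cone: Bystander: pale felt cone, diameter 26, 36 high, standing. Origin under its centre.
- collet_chuck: Bystander: small stepped steel chuck, diameter 22, 30 high, standing. Origin under its centre.
- flap_wheel: Bystander: flat brown abrasive disc, diameter 42, 12 thick, lying. Origin under its centre.
- glue_bottle: Bystander: white bottle, diameter 56, 150 high, orange cap. Origin under its centre.
- wax_tin: Bystander: copper-coloured tin, diameter 76, 50 high. Origin under its centre.
Mind the look-alikes: they are no part of the job. What is shaped like the sanding_drum but orange or yellow is not meant.

How it is judged (in metres and radians):
On the way, in this order (a step that is already met when the one before it is completed fails the run):
1. the sanding drum lies in the accessory bin, let go, with the bin cover and the case lid still open (x of sanding_drum in the frame of bin_center between -0.037 and 0.037 m and y of sanding_drum in the frame of bin_center between -0.054 and 0.054 m and z of sanding_drum in the frame of bin_center between -0.006 and 0.034 m and contact force between the fingers and sanding_drum below 0.1 N and value of joint bin_cover above 0.2 rad and value of joint case_lid above 0.5 rad), for 0.2 s.
2. the bin cover is snapped shut over the drum while the case lid is still open (x of sanding_drum in the frame of bin_center between -0.037 and 0.037 m and y of sanding_drum in the frame of bin_center between -0.054 and 0.054 m and z of sanding_drum in the frame of bin_center between -0.006 and 0.034 m and value of joint bin_cover below 0.03 rad and value of joint case_lid above 0.5 rad), for 0.2 s.
At the end, for the whole second after the job is handed in: The drum rests inside the accessory bin (anywhere, either way up), the bin cover is snapped shut (within 0.03 rad), the case lid is snapped shut (within 0.015 rad), and no bystander has been moved by more than 30 mm (x of sanding_drum in the frame of bin_center between -0.037 and 0.037 m and y of sanding_drum in the frame of bin_center between -0.054 and 0.054 m and z of sanding_drum in the frame of bin_center between -0.006 and 0.034 m and value of joint bin_cover below 0.03 rad and value of joint case_lid below 0.015 rad and linear speed of sanding_drum below 0.02 m/s); the robot touches nothing.
It fails at once if another thing on the bench is moved more than 30 mm (distance of any of felt_cone, collet_chuck, flap_wheel, glue_bottle, wax_tin from where it was at the start of the episode above 0.03 m).
It also fails if it takes over 72 s, if anything falls off the work surface, if the arm or the gripper's body presses on something with over 40 N, if the wrist force passes 120 N, or if a joint passes its speed limit or range.

## Working session

There is one attempt and no reset: what is moved stays moved. The work goes in short steps, Python scripts to look and compute and a shell command to move; the robot and the scene stay as the last step left them, time stands still between calls to the robot, and variables do not carry over. Pictures are saved under pics/ and viewed, at most 10 in all, crops included, and the job is handed in when it is done.

```bash
mkdir -p pics; cat > h.py <<'E'
import numpy as np, cv2
from bench import *
def world(name,d,pts,cm=None):
    cm=cm or camera_model(name); K=np.array(cm["mtx"]);E=np.array(cm["extrinsics"]);Ei=np.linalg.inv(E)
    out=[]
    for u,v in pts:
        z=d[int(v),int(u)]
        p=np.array([(u-K[0,2])/K[0,0]*z,(v-K[1,2])/K[1,1]*z,z,1]); out.append((Ei@p)[:3])
    return np.array(out)
def cloud(name,d,cm=None):
    cm=cm or camera_model(name); K=np.array(cm["mtx"]);Ei=np.linalg.inv(np.array(cm["extrinsics"]))
    v,u=np.mgrid[:400,:640]
    P=np.stack([(u-K[0,2])/K[0,0]*d,(v-K[1,2])/K[1,1]*d,d,np.ones_like(d)],-1)
    return (P@Ei.T)[...,:3]
E
python3 - <<'E'
from h import *
for n in ("scene","top"):
    p,d=snapshot(n); np.savez(f"{n}0.npz",p=p,d=d); cv2.imwrite(f"pics/{n}0.png",p[...,::-1])
    print(n,np.round(np.array(camera_model(n)["extrinsics"]),3).tolist())
print(read_state())
E
```

```text
scene [[-0.269, 0.963, -0.001, 138.519], [0.572, 0.159, -0.804, -233.684], [-0.775, -0.217, -0.594, 1491.875], [0.0, 0.0, 0.0, 1.0]]
top [[0.021, -1.0, -0.003, 5.234], [-0.999, -0.021, -0.049, 495.22], [0.049, 0.004, -0.999, 1253.521], [0.0, 0.0, 0.0, 1.0]]
{'time_s': 0.1, 'joint_positions': array([-1.44101887e+00,  3.42626843e-01,  1.52489918e+00,  2.68195944e-05,
        1.27538928e+00, -1.45996879e-01]), 'joint_vel': array([-0.00048323, -0.00147113, -0.00182957, -0.0002768 ,  0.00066371,
       -0.00146239]), 'joint_efforts': array([ 1.10445828e-03, -4.34446335e+01, -2.46491504e+01, -1.90569376e-04,
        4.73228720e-03, -2.21940716e-06]), 'tool_pos': array([ 142.93936143, -504.81064885,  230.71684082]), 'eef_rot': array([ 9.90508938e-01,  1.37446740e-01,  1.81890277e-05, -6.61199707e-04]), 'contact_force': array([ 0.99147848, -0.52350078,  0.09015413]), 'wrist_torque': array([-0.05587102, -0.03208492, -0.01353461]), 'grip_force': 0.0, 'width': 85.45045547726978}
```

View pics/scene0.png

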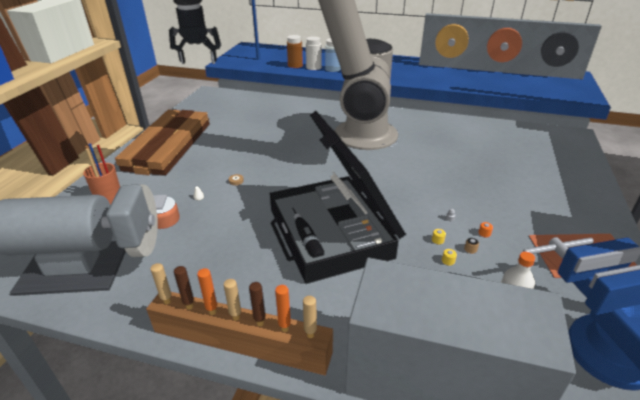

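View pics/top0.png

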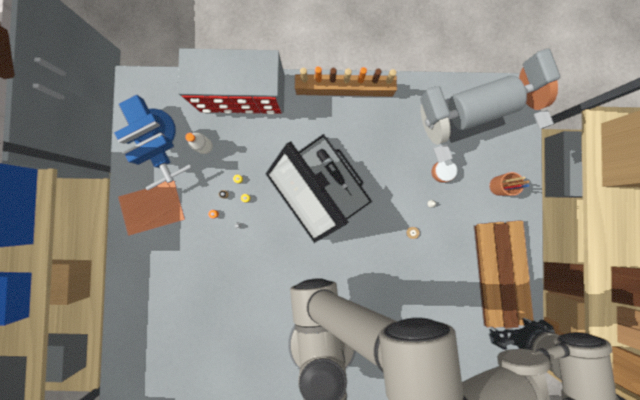

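Scene: brown and black drum at scene (472,244), top (223,194). Look-alikes in the top picture: yellow (237,179), yellow (245,198), orange (213,214). The steel chuck is at (237,225) and the flap wheel at (413,232). By description I choose (223,194), and check it in a close crop together with the case.

```bash
python3 - <<'E'
from h import *
t=np.load("top0.npz"); s=np.load("scene0.npz")
a=cv2.resize(t["p"][165:235,195:265],(400,400),interpolation=cv2.INTER_CUBIC)
b=cv2.resize(t["p"][130:245,262:377],(400,400),interpolation=cv2.INTER_CUBIC)
cv2.imwrite("pics/crop1.png",np.hstack([a,b])[...,::-1])
C=cloud("top",t["d"]); S=cloud("scene",s["d"])
for n,(u,v) in dict(drum=(223,194),y1=(237,179),y2=(245,198),o=(213,214),ch=(237,225),flap=(413,232),felt=(432,204),tin=(446,171),glue=(190,138)).items():
    print(n,C[v,u].round(0))
def cen(P,c,lo,hi,r=28):
    m=(np.hypot(P[...,0]-c[0],P[...,1]-c[1])<r)&(P[...,2]>lo)&(P[...,2]<hi)
    q=P[m]; print(m.sum(),q[:,:2].mean(0).round(1),"mid",((q.min(0)+q.max(0))/2).round(1),"max",q.max(0).round(1),"min",q.min(0).round(1))
cen(C,C[194,223],19,40,24); cen(S,C[194,223],8,40,24)
# case base rim: heights 50..62
c=C[187,320]
for nm,P in (("top",C),("scene",S)):
    m=(np.hypot(P[...,0]-c[0],P[...,1]-c[1])<260)&(P[...,2]>52)&(P[...,2]<64)
    q=P[m][:,:2].astype(np.float32); r=cv2.minAreaRect(q); print(nm,m.sum(),r,cv2.boxPoints(r).round(0).tolist())
    m=(np.hypot(P[...,0]-c[0],P[...,1]-c[1])<220)&(P[...,2]>20)&(P[...,2]<300)
    q=P[m]; print("zmax",q.max(0).round(0))
    np.save(f"cl_{nm}.npy",q)
E
```

```text
drum [499. 346.  30.]
y1 [551. 301.  30.]
y2 [487. 272.  29.]
o [430. 378.  31.]
ch [395. 296.  30.]
flap [ 384. -300.   15.]
felt [ 480. -359.   31.]
tin [ 590. -399.   53.]
glue [663. 422. 149.]
64 [499.8 349.8] mid [499.  351.2  27.9] max [512.7 366.   35.1] min [485.3 336.5  20.6]
164 [507.5 347.2] mid [502.1 348.   19.7] max [517.8 362.6  31.1] min [486.5 333.3   8.2]
top 340 ((566.9503173828125, -30.876800537109375), (280.62872314453125, 103.98756408691406), 36.251708984375) [[423.0, -72.0], [485.0, -156.0], [711.0, 10.0], [649.0, 94.0]]
zmax [704. 200. 272.]
scene 1386 ((530.8099975585938, 17.801193237304688), (282.6582336425781, 230.30108642578125), 36.34013366699219) [[349.0, 27.0], [485.0, -159.0], [713.0, 9.0], [576.0, 194.0]]
zmax [710. 199. 271.]
```

View pics/crop1.png

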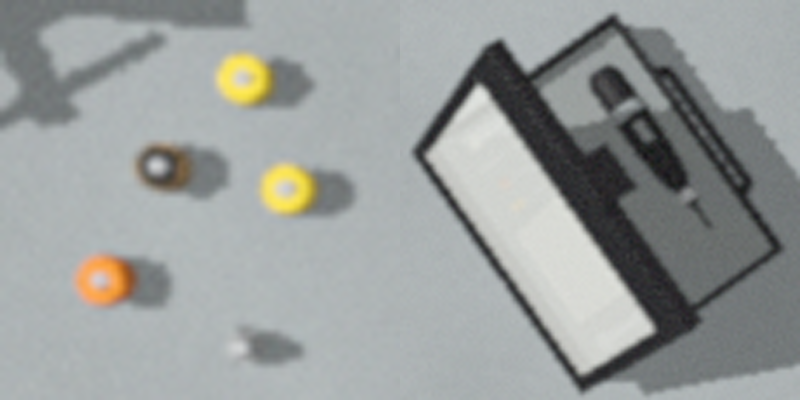

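The crop confirms the drum: black end with a brown rim, at crop (160,165). It sits at about (500, 350) in the world. The case centre is near (533, 14), with its x axis at about 126°. I'll travel there high and refine the case geometry from the clouds.

```bash
python3 -m pendant '[[[0,0,0.18,0.03,0.02,0.06,0.7],[0,0,0.36,0.08,0.05,0.12,0.7],[0,0,0.5,0.14,0.09,0.16,0.7],[0,0,0.7,0.19,0.13,0.17,0.7],[0,0,0.85,0.24,0.16,0.17,0.7],[0,0,0.96,0.28,0.18,0.17,0.7],[0,0,1.1,0.3,0.24,0.17,0.7],[0,0,1.28,0.32,0.3,0.17,0.7],[0,0,1.46,0.33,0.36,0.17,0.7],[0,0,1.64,0.34,0.42,0.17,0.7],[0,0,1.8,0.35,0.48,0.17,0.7],[0,0,1.93,0.36,0.53,0.17,0.7]]]' 40
python3 - <<'E'
from h import *
S=cloud("scene",np.load("scene0.npz")["d"]);T=cloud("top",np.load("top0.npz")["d"])
a=np.deg2rad(126.3);R=np.array([[np.cos(a),np.sin(a)],[-np.sin(a),np.cos(a)]])
for nm,P in(("scene",S),("top",T)):
    q=P.reshape(-1,3).copy();q[:,:2]=(q[:,:2]-[533,14.5])@R.T
    q=q[(abs(q[:,0])<135)&(abs(q[:,1])<150)&(q[:,2]>3)&(q[:,2]<300)]
    for y0,y1 in ((20,45),(-50,-30),(60,80),(-20,0)):
        s=q[(q[:,1]>y0)&(q[:,1]<y1)]
        print(nm,y0,[(int(x),int(np.median(s[abs(s[:,0]-x)<4,2])),int(s[abs(s[:,0]-x)<4,2].max())) for x in range(-120,135,8) if (abs(s[:,0]-x)<4).sum()>2])
E
```

```text
time_s: 1.6
tool_pos: [502.3, 23.9, 401.1]
eef_rot: [0.449, 0.894, -0.0, -0.0]
contact_force: [0.3, -0.7, -0.1]
width: 59.7
grip_force: 0.0
scene 20 [(-120, 20, 22), (-112, 28, 58), (-104, 57, 60), (-96, 36, 38), (-88, 36, 38), (-80, 35, 38), (-72, 41, 49), (-64, 44, 47), (-56, 44, 45), (-48, 36, 39), (-40, 36, 39), (-32, 36, 38), (-24, 36, 38), (-16, 36, 250), (-8, 36, 254), (0, 36, 260), (8, 37, 265), (16, 259, 269), (32, 6, 109), (40, 109, 124), (48, 6, 118), (56, 6, 100), (64, 6, 95), (72, 6, 84), (80, 6, 70), (88, 25, 58), (96, 49, 51), (104, 50, 60), (112, 63, 68), (120, 67, 69)]
scene -50 [(-120, 21, 21), (-112, 34, 59), (-104, 57, 60), (-96, 36, 38), (-88, 36, 38), (-80, 42, 51), (-72, 51, 54), (-64, 53, 55), (-56, 49, 52), (-48, 38, 47), (-40, 36, 38), (-32, 36, 37), (-24, 36, 38), (-16, 36, 38), (-8, 35, 38), (0, 36, 39), (8, 253, 258), (16, 46, 262), (24, 45, 260), (32, 44, 47), (40, 44, 48), (48, 44, 48), (56, 45, 47), (64, 45, 50), (72, 46, 52), (80, 45, 51), (88, 45, 51), (96, 49, 52), (104, 51, 60), (112, 63, 67)]
scene 60 [(-120, 21, 24), (-112, 26, 58), (-104, 57, 59
[... 2094 characters left out ...]
24, 258, 262), (32, 244, 254), (40, 231, 240), (48, 214, 221), (56, 202, 210), (64, 187, 196), (72, 173, 179), (80, 157, 164), (88, 144, 154), (96, 128, 136), (104, 113, 123), (112, 101, 107), (120, 86, 92), (128, 73, 83)]
top -20 [(-120, 19, 24), (-112, 21, 55), (-104, 56, 61), (-96, 36, 40), (-88, 35, 43), (-80, 36, 41), (-72, 47, 56), (-64, 49, 56), (-56, 50, 57), (-48, 44, 48), (-40, 35, 40), (-32, 36, 40), (-8, 253, 257), (0, 256, 262), (8, 263, 266), (16, 266, 272), (24, 260, 266), (32, 245, 253), (40, 230, 241), (48, 215, 223), (56, 201, 208), (64, 185, 192), (72, 172, 181), (80, 157, 168), (88, 143, 154), (96, 128, 135), (104, 116, 124), (112, 100, 108), (120, 88, 96), (128, 74, 83)]
```

Geometry agrees: case x axis 126.3°, cover at about 0.92 rad, handpiece between case x -80 and -50. Next I go over the drum.

```bash
python3 -m pendant '[[[0,0,0,0,0.06,0,0.7],[0,0,0,0,0.12,0,0.7],[0,0,0,0,0.18,0,0.7],[0,0,0,0,0.24,0,0.7],[0,0,0,0,0.29,-0.03,0.7],[0,0,0,-0.002,0.325,-0.08,0.7],[0,0,0,-0.002,0.325,-0.13,0.7],[0,0,0,-0.002,0.325,-0.19,0.7],[0,0,0,-0.002,0.325,-0.24,0.7],[0,0,0,-0.002,0.325,-0.25,0.7],[0,0,0,-0.002,0.325,-0.25,0.7]]]'
python3 - <<'E'
from h import *
st=read_state();cm=camera_model("wrist");p,d=snapshot("wrist");cv2.imwrite("pics/w1.png",p[...,::-1])
print(st["tool_pos"],grasp_offset() if callable(grasp_offset) else grasp_offset)
P=cloud("wrist",d,cm)
m=(np.hypot(P[...,0]-500,P[...,1]-350)<35)&(P[...,2]>20)&(P[...,2]<34);q=P[m]
print(m.sum(),q.mean(0),((q.min(0)+q.max(0))/2),q.min(0),q.max(0))
E
```

```text
time_s: 2.98
tool_pos: [500.9, 347.0, 152.0]
eef_rot: [0.451, 0.893, 0.0, 0.0]
contact_force: [-0.3, -0.1, 1.0]
width: 59.7
grip_force: 0.0
[500.87520627 347.047308   152.02134842] 18.700000000000003
930 [501.76956025 349.77001751  26.65457753] [502.76690594 348.78060132  25.76472335] [487.86486795 334.13554308  20.02112879] [517.66894393 363.42565956  31.5083179 ]
```

View pics/w1.png

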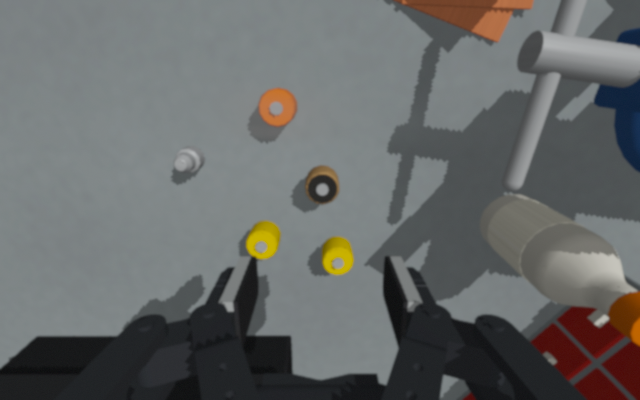

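The wrist view shows the drum at (322,187), clear of the yellow pair at (263,240) and (338,255). Drum centre is about (502, 349). I descend and grip.

```bash
python3 -m pendant '[[[0,0,0,0.001,0.002,-0.05,0.7],[0,0,0,0.001,0.002,-0.1,0.7],[0,0,0,0.001,0.002,-0.13,0.7],[0,0,0,0.001,0.002,-0.148,0.7],[0,0,0,0.001,0.002,-0.148,0.7],[0,0,0,0.001,0.002,-0.148,0.2],[0,0,0,0.001,0.002,-0.148,0.2],[0,0,0,0.001,0.002,-0.148,0.2],[0,0,0,0.001,0.002,-0.148,0.2],[0,0,0,0.001,0.002,-0.148,0.2],[0,0,0,0.001,0.002,-0.148,0.2]]]' 40
```

```text
time_s: 4.4
tool_pos: [502.5, 349.4, 5.4]
eef_rot: [0.451, 0.893, 0.001, 0.001]
contact_force: [-0.9, -1.1, 5.7]
width: 28.3
grip_force: 39.5
```

Gripped: width 28 mm, force 40 N. I lift and swing over to the front side of the case, tilting the tool.

```bash
python3 -m pendant '[[[0,0,0,0,0,0.03,0.2],[0,0,0,0,0,0.09,0.2],[0,0,0,0,0,0.15,0.2],[0,0,0,0,0,0.21,0.2],[0,0,0,0,0,0.27,0.2],[0,0,0,0,-0.02,0.33,0.2],[0,0,0,0,-0.06,0.37,0.2],[0,0,0,0.01,-0.11,0.39,0.2],[0.08,0.06,0,0.02,-0.165,0.4,0.2],[0.16,0.12,0,0.03,-0.22,0.4,0.2],[0.24,0.18,0,0.045,-0.275,0.4,0.2],[0.32,0.24,0,0.06,-0.33,0.4,0.2]]]'
python3 -m pendant '[[[0.1,0.07,0,0.015,-0.05,0,0.2],[0.2,0.14,0,0.025,-0.1,0,0.2],[0.244,0.173,0,0.03,-0.13,0,0.2],[0.244,0.173,0,0.03,-0.13,0,0.2],[0.244,0.173,0,0.03,-0.13,0,0.2]]]'
python3 -c "
from h import *
print(read_state()['joint_positions'].round(2))"
```

```text
time_s: 5.9
tool_pos: [561.2, 17.1, 404.7]
eef_rot: [0.442, 0.875, 0.089, -0.178]
contact_force: [1.0, 0.5, -0.9]
width: 28.6
grip_force: 39.7
time_s: 6.52
tool_pos: [591.4, -110.6, 403.9]
eef_rot: [0.423, 0.839, 0.155, -0.304]
contact_force: [1.2, 0.4, 0.3]
width: 28.1
grip_force: 39.7
[-0.47  0.87  0.33  0.52  2.52 -0.77]
```

```bash
python3 -m pendant '[[[0,0,0,-0.005,0.01,-0.05,0.2],[0,0,0,-0.015,0.02,-0.1,0.2],[0,0,0,-0.025,0.03,-0.15,0.2],[0,0,0,-0.035,0.04,-0.2,0.2],[0,0,0,-0.035,0.04,-0.225,0.2],[0,0,0,-0.035,0.04,-0.225,0.2]]]'
python3 - <<'E'
from h import *
from scipy.spatial.transform import Rotation as R
s=read_state();print(s['joint_positions'].round(2),s['tool_pos'].round(1),R.from_quat(s['eef_rot']).as_matrix().round(3).tolist())
E
```

```text
time_s: 7.28
tool_pos: [555.6, -69.2, 178.9]
eef_rot: [0.422, 0.839, 0.155, -0.306]
contact_force: [0.3, 0.5, -0.4]
width: 28.5
grip_force: 39.7
[-0.44  0.8   1.08  0.33  1.89 -1.07] [555.6 -69.2 178.9] [[-0.457, 0.803, -0.382], [0.614, 0.596, 0.518], [0.644, 0.002, -0.765]]
```

```bash
python3 -m pendant '[[[0,0,0,-0.01,0.014,-0.02,0.2],[0,0,0,-0.025,0.034,-0.05,0.2],[0,0,0,-0.04,0.054,-0.08,0.2],[0,0,0,-0.055,0.074,-0.11,0.2],[0,0,0,-0.065,0.088,-0.13,0.2],[0,0,0,-0.072,0.097,-0.145,0.2],[0,0,0,-0.076,0.102,-0.153,0.2],[0,0,0,-0.076,0.102,-0.153,0.2]]]'
python3 - <<'E'
from h import *
p,d=snapshot("scene");cv2.imwrite("pics/s2.png",cv2.resize(p[100:290,250:430],(720,760),interpolation=cv2.INTER_CUBIC)[:600,...,::-1])
E
```

```text
time_s: 8.28
tool_pos: [481.0, 31.1, 26.4]
eef_rot: [0.423, 0.839, 0.155, -0.304]
contact_force: [0.9, -0.2, -0.2]
width: 28.4
grip_force: 39.7
```

View pics/s2.png

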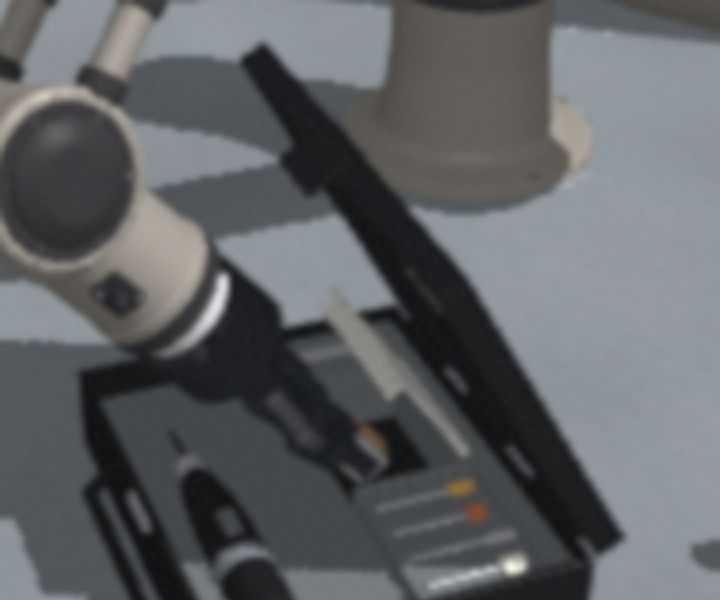

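The crop shows the drum at (370,438) between the fingers inside the bin, in front of the cover and free of contact. I release, then back out.

```bash
python3 -m pendant '[[[0,0,0,0,0,0,0.52],[0,0,0,0,0,0,0.52],[0,0,0,0,0,0,0.52],[0,0,0,0,0,0,0.52],[0,0,0,0.006,-0.008,0.012,0.52],[0,0,0,0.015,-0.02,0.03,0.52],[0,0,0,0.03,-0.041,0.06,0.52],[0,0,0,0.05,-0.068,0.1,0.52],[0,0,0,0.07,-0.095,0.14,0.52],[0,0,0,0.095,-0.13,0.19,0.3],[0,0,0,0.095,-0.13,0.19,0],[0,0,0,0.095,-0.13,0.19,0]]]'
python3 - <<'E'
from h import *
p,d=snapshot("scene");cv2.imwrite("pics/s3.png",cv2.resize(p[100:290,250:430],(720,760),interpolation=cv2.INTER_CUBIC)[:600,...,::-1])
P=cloud("scene",d);a=np.deg2rad(126.3);R=np.array([[np.cos(a),np.sin(a)],[-np.sin(a),np.cos(a)]])
q=P.reshape(-1,3).copy();q[:,:2]=(q[:,:2]-[533,14.5])@R.T
m=(q[:,0]>5)&(q[:,0]<82)&(abs(q[:,1]-32)<52)&(q[:,2]>10)&(q[:,2]<46)
print(m.sum(),q[m].min(0),q[m].max(0),np.median(q[m],0))
# cover profile
for x in range(24,96,8):
    s=q[(abs(q[:,0]-x)<3)&(abs(q[:,1]-32)<15)&(q[:,2]>55)&(q[:,2]<140),2]
    if len(s):print(x,s.min().round(),np.median(s).round(),s.max().round())
E
```

```text
time_s: 9.82
tool_pos: [575.1, -99.3, 215.1]
eef_rot: [0.423, 0.839, 0.155, -0.305]
contact_force: [-0.6, -0.4, 0.2]
width: 0.1
grip_force: 0.0
237 [  5.13151126 -18.25449371  10.07258507] [81.56914439 83.2634581  39.54287087] [41.38071084 27.56165784 33.31316635]
40 105.0 111.0 124.0
48 114.0 115.0 115.0
56 99.0 100.0 101.0
64 88.0 91.0 95.0
72 75.0 78.0 83.0
80 66.0 70.0 71.0
88 55.0 56.0 57.0
```

View pics/s3.png

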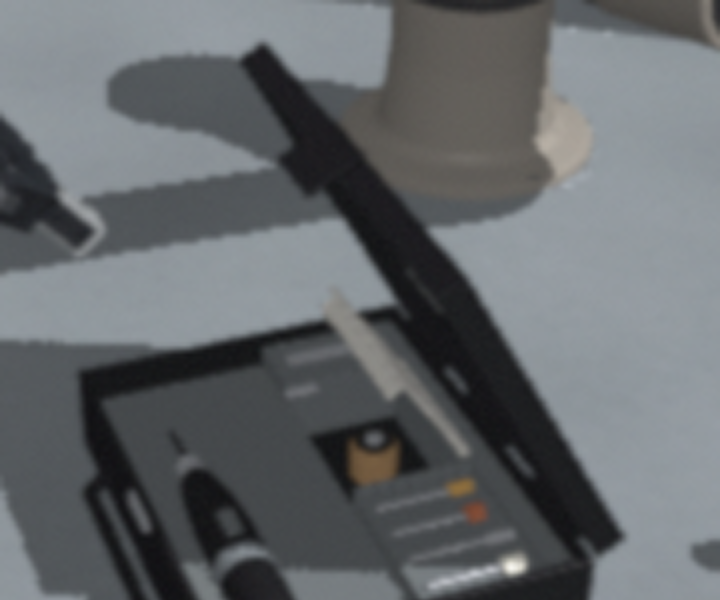

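Drum stands upright in the bin at crop (373,460). For the cover I keep the fingers closed and use a flatter tool, leaning 57°. I come in over the cover's free edge under the lid and press down with the flank and tip. First the tilt.

```bash
python3 -m pendant '[[[0.12,0.09,0,0,0,0.02,0],[0.242,0.178,0,0,0,0.025,0],[0.242,0.178,0,0,0,0.025,0],[0.242,0.178,0,0,0,0.025,0]]]'
cat >> h.py <<'E'
from scipy.spatial.transform import Rotation as Rn
A=np.deg2rad(126.3);XC=np.array([np.cos(A),np.sin(A)]);YC=np.array([-np.sin(A),np.cos(A)]);C0=np.array([533,14.5])
def c2w(x,y,z): return np.r_[C0+x*XC+y*YC,z]
def w2c(p): d=np.array(p[:2])-C0; return np.array([d@XC,d@YC,p[2]])
def st():
    s=read_state();z=Rn.from_quat(s['eef_rot']).as_matrix()[:,2]
    print("J",s['joint_positions'].round(2),"case",w2c(s['tool_pos']).round(1),"zt",(z[:2]@XC).round(3),(z[:2]@YC).round(3),z[2].round(3),"F",s['contact_force'].round(1),"t",s['time_s'])
    return s
def plan(pts):
    s=st()
    for p in pts: print(p,((c2w(*p)-s['tool_pos'])/1000).round(3))
E
python3 -c "
from h import *
plan([(-40,32,191),(20,32,152.5),(51.7,32,132)])"
```

```text
time_s: 10.38
tool_pos: [575.3, -98.5, 239.9]
eef_rot: [0.395, 0.784, 0.217, -0.427]
contact_force: [0.0, 0.2, -0.1]
width: -0.0
grip_force: 0.0
J [-0.5   0.98  0.72  0.51  2.33 -0.96] case [-116.1   32.8  239.9] zt 0.84 0.0 -0.542 F [ 0.   0.2 -0.1] t 10.375
(-40, 32, 191) [-0.044  0.062 -0.049]
(20, 32, 152.5) [-0.08   0.11  -0.087]
(51.7, 32, 132) [-0.099  0.136 -0.108]
```

```bash
python3 -m pendant '[[[0,0,0,-0.022,0.031,-0.024,0],[0,0,0,-0.044,0.062,-0.049,0],[0,0,0,-0.062,0.086,-0.068,0],[0,0,0,-0.08,0.11,-0.087,0],[0,0,0,-0.09,0.123,-0.098,0],[0,0,0,-0.098,0.135,-0.108,0],[0,0,0,-0.098,0.135,-0.108,0]]]'
python3 - <<'E'
from h import *
plan([(37,32,115),(24,32,98),(18,32,82),(15,32,70),(14,32,62),(14,32,58)])
p,d=snapshot("scene");cv2.imwrite("pics/s4.png",cv2.resize(p[100:290,250:430],(720,760),interpolation=cv2.INTER_CUBIC)[:600,...,::-1])
E
```

```text
time_s: 11.25
tool_pos: [476.6, 36.9, 133.2]
eef_rot: [0.394, 0.785, 0.216, -0.426]
contact_force: [0.8, -0.1, 0.6]
width: -0.0
grip_force: 0.0
J [-0.39  0.83  1.37  0.47  1.83 -1.12] case [ 51.4  32.2 133.2] zt 0.84 0.001 -0.543 F [ 0.8 -0.1  0.6] t 11.25
(37, 32, 115) [ 0.009 -0.011 -0.018]
(24, 32, 98) [ 0.016 -0.022 -0.035]
(18, 32, 82) [ 0.02  -0.027 -0.051]
(15, 32, 70) [ 0.022 -0.029 -0.063]
(14, 32, 62) [ 0.022 -0.03  -0.071]
(14, 32, 58) [ 0.022 -0.03  -0.075]
```

View pics/s4.png

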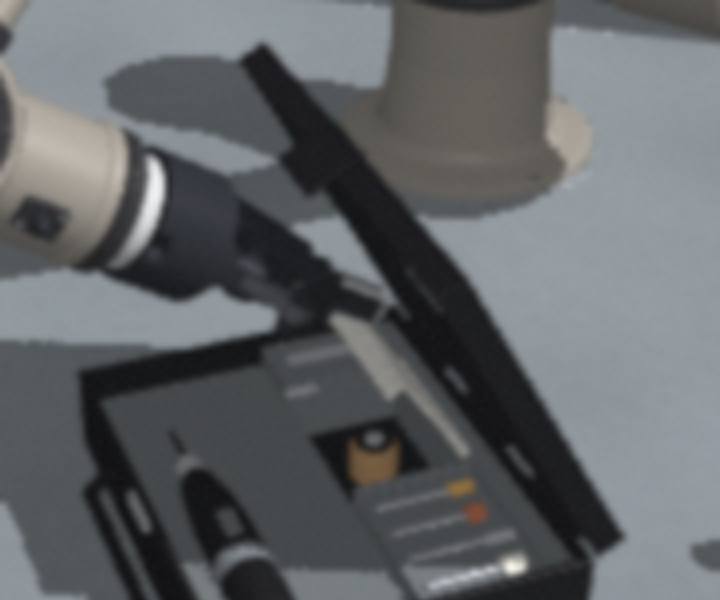

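Fingertip is at crop (380,310), just over the cover edge and clear of the lid. I press down along the cover's arc.

```bash
python3 -m pendant '[[[0,0,0,0.004,-0.005,-0.009,0],[0,0,0,0.009,-0.011,-0.018,0],[0,0,0,0.012,-0.016,-0.026,0],[0,0,0,0.016,-0.022,-0.035,0],[0,0,0,0.018,-0.025,-0.043,0],[0,0,0,0.02,-0.027,-0.051,0],[0,0,0,0.022,-0.029,-0.058,0],[0,0,0,0.022,-0.03,-0.064,0],[0,0,0,0.022,-0.03,-0.069,0],[0,0,0,0.022,-0.03,-0.073,0],[0,0,0,0.022,-0.03,-0.073,0]]]'
python3 -c "
from h import *
st()"
```

```text
time_s: 12.68
tool_pos: [499.6, 5.9, 60.6]
eef_rot: [0.395, 0.784, 0.218, -0.427]
contact_force: [1.2, -2.1, 10.5]
width: -0.3
grip_force: 4.7
J [-0.42  0.98  1.28  0.44  1.79 -1.17] case [12.9 32.  60.6] zt 0.842 -0.001 -0.54 F [ 1.2 -2.1 10.5] t 12.675
```

```bash
python3 -m pendant '[[[0,0,0,0,0,-0.003,0],[0,0,0,0,0,-0.003,0],[0,0,0,0.01,-0.014,0.02,0],[0,0,0,0.04,-0.055,0.05,0],[0,0,0,0.07,-0.095,0.09,0],[0,0,0,0.085,-0.115,0.14,0],[0,0,0,0.085,-0.115,0.18,0],[0,0,0,0.085,-0.115,0.18,0]]]'
python3 - <<'E'
from h import *
st()
p,d=snapshot("scene");cv2.imwrite("pics/s5.png",cv2.resize(p[100:290,250:430],(720,760),interpolation=cv2.INTER_CUBIC)[:600,...,::-1])
q=cloud("scene",d).reshape(-1,3);q=np.c_[(q[:,:2]-C0)@XC,(q[:,:2]-C0)@YC,q[:,2]]
for x in range(-16,100,8):
    s=q[(abs(q[:,0]-x)<3)&(abs(q[:,1]-40)<25)&(q[:,2]<140),2]
    if len(s):print(x,len(s),s.min().round(),np.median(s).round(1),s.max().round())
E
```

```text
time_s: 13.68
tool_pos: [585.0, -109.7, 241.9]
eef_rot: [0.395, 0.785, 0.217, -0.424]
contact_force: [-0.9, 0.5, 0.1]
width: -0.2
grip_force: 0.0
J [-0.5   1.01  0.64  0.53  2.36 -0.94] case [-130.9   31.6  241.9] zt 0.838 -0.002 -0.546 F [-0.9  0.5  0.1] t 13.675
-16 29 34.0 36.3 38.0
-8 31 34.0 36.5 38.0
0 41 34.0 37.3 56.0
8 47 33.0 53.7 57.0
16 27 52.0 54.0 57.0
24 30 49.0 53.9 57.0
32 37 5.0 53.8 57.0
40 31 6.0 53.3 57.0
48 34 12.0 53.6 56.0
56 30 13.0 53.6 56.0
64 29 8.0 54.4 56.0
72 29 6.0 53.6 57.0
80 30 6.0 53.6 56.0
88 29 6.0 54.9 57.0
96 28 47.0 50.0 53.0
```

View pics/s5.png

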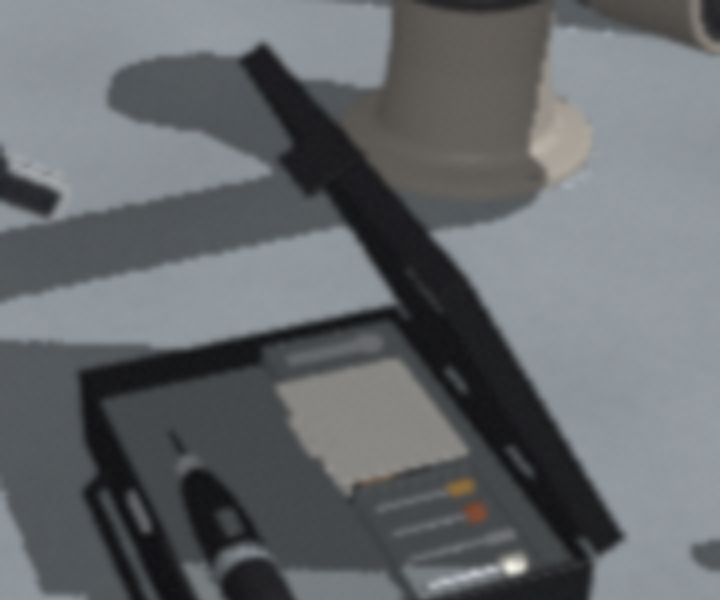

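Cover is flat at 53.6 mm over the whole bin, so it is snapped shut; the lid is still open. Next I raise the tool, set it upright, and go over behind the lid's front edge.

```bash
python3 -m pendant '[[[0,0,0,0,0,0.06,0],[-0.14,-0.1,0,0,0,0.12,0],[-0.28,-0.2,0,0,0,0.16,0],[-0.42,-0.3,0,0,0.02,0.17,0],[-0.56,-0.4,0,-0.02,0.06,0.17,0],[-0.69,-0.5,0,-0.04,0.1,0.17,0],[-0.8,-0.59,0,-0.06,0.13,0.17,0],[-0.8,-0.59,0,-0.08,0.16,0.17,0],[-0.8,-0.59,0,-0.08,0.16,0.17,0],[-0.8,-0.59,0,-0.08,0.16,0.17,0]]]'
python3 -c "
from h import *
plan([(52,0,330),(50,0,248),(35,0,240),(16,0,233),(-9,0,218),(-38,0,188),(-62,0,153),(-80,0,116),(-88,0,95),(-92,0,84),(-93,0,76),(-93,0,70)])"
```

```text
time_s: 14.98
tool_pos: [504.6, 50.4, 408.1]
eef_rot: [0.45, 0.893, 0.001, -0.003]
contact_force: [-0.3, 0.0, -0.2]
width: 0.2
grip_force: 0.0
J [-0.05  0.24  1.19  0.    1.71 -0.69] case [ 45.8   1.6 408.1] zt 0.006 0.0 -1.0 F [-0.3  0.  -0.2] t 14.975
(52, 0, 330) [-0.002  0.006 -0.078]
(50, 0, 248) [-0.001  0.004 -0.16 ]
(35, 0, 240) [ 0.008 -0.008 -0.168]
(16, 0, 233) [ 0.019 -0.023 -0.175]
(-9, 0, 218) [ 0.034 -0.043 -0.19 ]
(-38, 0, 188) [ 0.051 -0.067 -0.22 ]
(-62, 0, 153) [ 0.065 -0.086 -0.255]
(-80, 0, 116) [ 0.076 -0.1   -0.292]
(-88, 0, 95) [ 0.081 -0.107 -0.313]
(-92, 0, 84) [ 0.083 -0.11  -0.324]
(-93, 0, 76) [ 0.083 -0.111 -0.332]
(-93, 0, 70) [ 0.083 -0.111 -0.338]
```

```bash
python3 -m pendant '[[[0,0,0,-0.002,0.006,-0.05,0],[0,0,0,-0.002,0.006,-0.1,0],[0,0,0,-0.001,0.004,-0.14,0],[0,0,0,-0.001,0.004,-0.16,0],[0,0,0,0.008,-0.008,-0.167,0],[0,0,0,0.014,-0.016,-0.17,0],[0,0,0,0.019,-0.023,-0.175,0],[0,0,0,0.026,-0.033,-0.182,0],[0,0,0,0.034,-0.043,-0.19,0],[0,0,0,0.042,-0.055,-0.205,0],[0,0,0,0.051,-0.067,-0.22,0],[0,0,0,0.051,-0.067,-0.22,0]]]'
python3 - <<'E'
from h import *
plan([(-62,0,153),(-80,0,116),(-90,0,95),(-93,0,84),(-95,0,76),(-95,0,70)])
p,d=snapshot("scene");cv2.imwrite("pics/s6.png",cv2.resize(p[100:290,250:430],(720,760),interpolation=cv2.INTER_CUBIC)[:600,...,::-1])
E
```

```text
time_s: 16.48
tool_pos: [555.1, -17.2, 187.3]
eef_rot: [0.45, 0.893, 0.001, -0.004]
contact_force: [-0.1, 0.2, 0.2]
width: -0.0
grip_force: 0.0
J [-0.17  0.44  1.5   0.01  1.21 -0.81] case [-38.6   0.9 187.3] zt 0.008 0.001 -1.0 F [-0.1  0.2  0.2] t 16.475
(-62, 0, 153) [ 0.015 -0.018 -0.034]
(-80, 0, 116) [ 0.025 -0.033 -0.071]
(-90, 0, 95) [ 0.031 -0.041 -0.092]
(-93, 0, 84) [ 0.033 -0.043 -0.103]
(-95, 0, 76) [ 0.034 -0.045 -0.111]
(-95, 0, 70) [ 0.034 -0.045 -0.117]
```

View pics/s6.png

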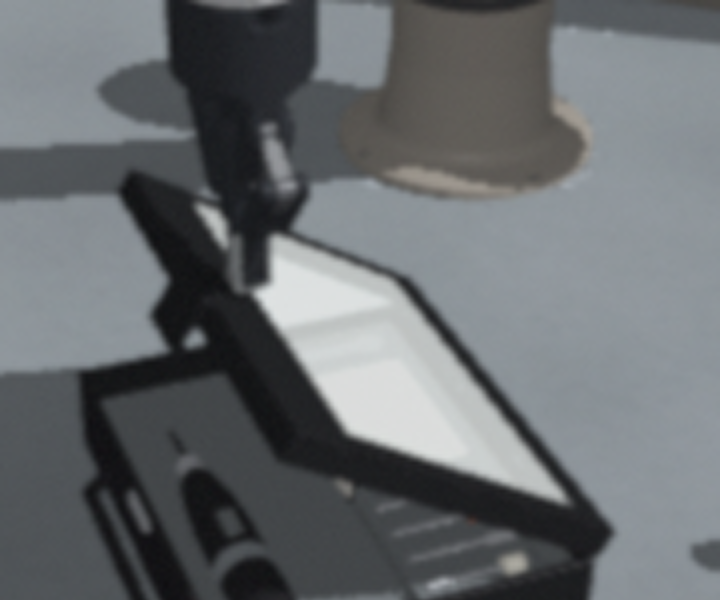

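The lid has swung down to about 0.55 rad, with the fingertip at crop (245,285) on the front frame near the middle. I continue to the catch and press.

```bash
python3 -m pendant '[[[0,0,0,0.008,-0.009,-0.017,0],[0,0,0,0.015,-0.018,-0.034,0],[0,0,0,0.02,-0.026,-0.052,0],[0,0,0,0.025,-0.033,-0.071,0],[0,0,0,0.029,-0.038,-0.084,0],[0,0,0,0.032,-0.042,-0.096,0],[0,0,0,0.033,-0.043,-0.103,0],[0,0,0,0.034,-0.045,-0.109,0],[0,0,0,0.034,-0.045,-0.113,0],[0,0,0,0.034,-0.045,-0.116,0],[0,0,0,0.034,-0.045,-0.116,0]]]'
python3 -c "
from h import *
st()"
```

```text
time_s: 17.9
tool_pos: [589.7, -60.7, 77.7]
eef_rot: [0.45, 0.893, 0.003, -0.001]
contact_force: [-11.0, 3.9, 29.7]
width: 0.1
grip_force: 15.0
J [-0.23  0.62  1.52  0.01  1.   -0.88] case [-94.2  -1.2  77.7] zt 0.004 -0.004 -1.0 F [-11.    3.9  29.7] t 17.9
```

```bash
python3 -m pendant '[[[0,0,0,0,0,0.01,0],[0,0,0,0,0,0.05,0],[0,0,0,0,0,0.1,0],[0,0,0,0.02,-0.04,0.15,0],[0,0,0,0.03,-0.09,0.2,0],[0,0,0,0.03,-0.13,0.22,0],[0,0,0,0.03,-0.13,0.22,0],[0,0,0,0.03,-0.13,0.22,0]]]'
python3 - <<'E'
from h import *
st()
for n in ("scene","top"):
    p,d=snapshot(n)
    q=cloud(n,d).reshape(-1,3);q=np.c_[(q[:,:2]-C0)@XC,(q[:,:2]-C0)@YC,q[:,2]]
    print(n,[(x,np.median(s).round(1)) for x in range(-120,121,16) for s in [q[(abs(q[:,0]-x)<6)&(abs(abs(q[:,1])-132)<5)&(q[:,2]<140),2]] if len(s)], "front mid",np.median(q[(abs(q[:,0]+98)<5)&(abs(q[:,1])<40),2]))
    f=q[(abs(q[:,0])<95)&(abs(abs(q[:,1])-132)<5)&(q[:,2]>70)&(q[:,2]<100)]
    print("slope",np.polyfit(f[:,0],f[:,2],1))
C=cloud("top",d)
for nm,(u,v) in dict(y2=(245,198),ch=(237,225),flap=(413,232),felt=(432,204),tin=(446,171),glue=(190,138)).items(): print(nm,C[v,u].round(0))
E
```

```text
time_s: 18.9
tool_pos: [619.1, -190.7, 292.3]
eef_rot: [0.45, 0.893, 0.002, -0.003]
contact_force: [-0.3, 1.4, -1.0]
width: -0.1
grip_force: 0.0
J [-0.42  0.55  1.02  0.    1.57 -1.06] case [-216.4   52.1  292.3] zt 0.007 -0.002 -1.0 F [-0.3  1.4 -1. ] t 18.9
scene [(-120, np.float64(0.1)), (-104, np.float64(50.4)), (-88, np.float64(78.0)), (-72, np.float64(78.1)), (-56, np.float64(77.7)), (-40, np.float64(78.0)), (-24, np.float64(77.3)), (-8, np.float64(78.0)), (8, np.float64(77.7)), (24, np.float64(77.8)), (40, np.float64(78.4)), (56, np.float64(78.2)), (72, np.float64(78.3)), (88, np.float64(78.0)), (104, np.float64(77.5)), (120, np.float64(0.5))] front mid 78.36470350206935
slope [1.29704506e-03 7.81935650e+01]
top [(-120, np.float64(-0.8)), (-104, np.float64(77.5)), (-88, np.float64(77.7)), (-72, np.float64(78.2)), (-56, np.float64(78.4)), (-40, np.float64(77.9)), (-24, np.float64(78.2)), (-8, np.float64(77.5)), (8, np.float64(78.6)), (24, np.float64(78.3)), (40, np.float64(76.7)), (56, np.float64(77.4)), (72, np.float64(78.1)), (88, np.float64(78.8)), (104, np.float64(79.0)), (120, np.float64(-0.0))] front mid 78.54934302234301
slope [1.12524396e-03 7.81607941e+01]
y2 [487. 271.  32.]
ch [395. 295.  32.]
flap [ 408. -146.  641.]
felt [ 457. -177.  645.]
tin [ 590. -399.   52.]
glue [663. 422. 149.]
```

Lid is flat at 78 mm with the slope near zero, so it has snapped shut. The bystanders that can be seen have not moved, and the arm is clear.

```bash
python3 -c "
from bench import sign_off
print(sign_off())"
```

```text
the job is handed in; nothing more can be done
None
```

The sanding drum is in the accessory bin, and the bin cover and case lid both measure flat and shut. I handed the job in at about 19 s with the arm clear; sign-off gave no verdict, and in the last picture the arm hid the felt cone and flap wheel, so I couldn't recheck those two.

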